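Shaft onto the demagnetiser by way of the inclined V-block

TASK

The bright steel shaft that stands among the black ones in the blue storage block is to be demagnetised. Draw it out by its end, set it in the inclined V-block with its foot down on the stop and let go of it; then take a fresh grip round its middle, lay it level in both white V-rests of the demagnetiser, between the end cheeks, and let go, and set the power by turning the dial until its white pointer stands at the red clip. Do not drop the shaft, and leave the black shafts standing in the block.

Things in the scene. Friction and masses are not known exactly. Their poses are not given: they have to be found in the camera images.
- bright_shaft: Bright steel round bar, 16 mm diameter, 150 mm long, about 0.22 kg, alike at both ends. It starts upright in one of the three bores of the storage block, its upper 75 mm standing clear. Origin: centre of the end face that is its foot at the start; z runs along its axis towards the other end.
- bright_shaft_mid (a point): Point on the axis of the bright shaft, half way along it (75 mm from either end).
- storage_block: Blue plastic block, fixed, 64 mm (x) by 178 mm (y) by 85 mm high; origin at the centre of its underside, z up. Three upright blind bores in a row along its y, at y = -58, 0 and +58 mm, 18 mm wide and 75 mm deep, each with a shaft in it whose top is 160 mm above the bench; which bore holds the bright shaft varies.
- black_shaft_a_mid (a point): Middle point, on the axis, of one of two black shafts of the same size (16 x 150 mm); stands in the storage block and stays there.
- black_shaft_b_mid (a point): Middle point, on the axis, of the other black shaft; stands in the storage block and stays there.
- inclined_v_block: Fixed steel stand: base 74 (x) x 165 mm (y), on it a plate rising at 45 deg towards its +y: slope u = (0,.707,.707), normal n = (0,-.707,.707) in its frame. Two dark 90 deg V-saddles, 46 mm wide, open along n, reach 24-44 and 95-109 mm up the slope from the stop; their rims stand 5 mm further along n than the axis of a seated shaft. Origin: centre of underside, z up.
- v_stop (a point): Centre of the shaft's foot when it lies in the inclined V-block down on the stop, axis along u, 35 mm off the sloping plate; 48 mm above the bench. The stop is a flat plate across the slope, 40 mm wide, 13 mm proud of the axis. Friction may hold the shaft short of it: it need not slide down by itself. Axes as inclined_v_block.
- v_mid (a point): Where the middle of the shaft comes when it lies in the inclined V-block down on the stop (75 mm up the slope from v_stop), 101 mm above the bench.
- demagnetiser: Fixed flat grey housing 116 (x) x 276 mm (y), top 48 mm above the bench; origin: centre of underside, z up. On its +y part two white 90 deg V-rests (14 mm thick, 46 wide, 36 high) 50 mm either side of cradle_seat along y, and outside them two upright white end cheeks (50 wide, 46 high) with 159 mm between them. The power dial is on its -y part.
- cradle_seat (a point): Where the middle of the shaft comes when it lies in both V-rests midway between the cheeks: 80 mm above the bench, 32 mm above the housing's top; the shaft then lies along the demagnetiser's y. Axes as demagnetiser.
- power_dial (a joint): Power dial, rad: 0 fully anticlockwise, grows clockwise seen from above, to 4.712; stays where left, 0.04 N m to turn. Black skirt 48 mm across with a bar grip along the pointer, 12 mm wide, 38 long, from 59 to 82 mm above the bench; white line at the pointing end. At q the pointer stands at 2.356 - q rad anticlockwise from the demagnetiser's +x.
- dial_axis (a point): Point on the dial's turning axis at the housing's top, 48 mm above the bench (90 mm towards -y from the demagnetiser's centre).
- dial_pointer (a point): Point 30 mm out from the dial's axis in the direction in which the white pointer points, 70 mm above the bench; x points along the pointer, z up.
- setting_clip: Red clip, 13 x 9 mm, fixed on the rim of the dial's white scale disc, from 34 to 47 mm from the axis, its top 55 mm above the bench; marks the power to set, at another angle each time. Origin on the dial's axis at the housing's top; its x points from the axis through the clip, z up.
- clip_tip (a point): Point 30 mm out from the dial's axis in the direction of the red clip, 70 mm above the bench: dial_pointer comes here when the dial is set.
Not all that is in view belongs to the job. Of the things that look like the inclined_v_block, the larger one is meant.

How it is judged:
On the way, in this order (a step that is already met when the one before it is completed fails the run):
1. the bright shaft lies at rest in the inclined V-block, its foot on the stop (within 8 mm), with no finger on it (distance between bright_shaft and v_stop below 0.008 m and distance between bright_shaft_mid and v_mid below 0.008 m and contact force between the fingers and bright_shaft below 0.1 N and linear speed of bright_shaft below 0.03 m/s), for 0.2 s.
2. the shaft is lifted out of the V-block gripped round its middle (within 30 mm) (distance between bright_shaft_mid and v_mid above 0.04 m and distance between the grasp point and bright_shaft_mid below 0.03 m and contact force between the fingers and bright_shaft above 1 N), for 0.2 s.
At the end, for the whole second after the job is handed in: The bright shaft lies released at rest in the demagnetiser's V-rests, its middle within 7 mm of cradle_seat, its axis within 0.05 rad of the demagnetiser's y; dial_pointer within 4.5 mm of clip_tip (0.15 rad); both black shafts within 15 mm of where they stood (distance between bright_shaft_mid and cradle_seat below 0.007 m and angle between the z axis of bright_shaft and the y axis of demagnetiser, either way round below 0.05 rad and contact force between the fingers and bright_shaft below 0.1 N and linear speed of bright_shaft below 0.02 m/s and distance between dial_pointer and clip_tip below 0.0045 m and distance of each of black_shaft_a_mid, black_shaft_b_mid from where it was at the start of the episode below 0.015 m); the robot touches nothing.
It fails at once if the bright shaft is dropped (moves faster than 0.6 m/s with no finger on it) (linear speed of bright_shaft above 0.6 m/s and contact force between the fingers and bright_shaft below 0.05 N).
It fails at once if a black shaft is moved by more than 30 mm (distance of any of black_shaft_a_mid, black_shaft_b_mid from where it was at the start of the episode above 0.03 m).
It also fails if it takes over 64 s, if anything falls off the work surface, if the arm or the gripper's body presses on something with over 40 N, if the wrist force passes 120 N, or if a joint passes its speed limit or range.

ROBOT

A 6-joint arm with a two-finger parallel gripper is mounted at the origin on a cart in front of the work surface, level with it; the furniture and walls round the work are solid. World frame = base frame: x ahead of the robot, y to its left, z up, the work surface at z = 0. Lengths are in m, angles in rad, forces in N, time in s.
With the tool pointing down it reaches from about 0.425 to 0.95 m from the base axis. Payload 3.5 kg.
Tool frame: the origin (TCP) lies midway between the tips of the shut fingers; the grasp point (between the pads) lies 19 mm behind it; z points along the fingers, y is the line along which they close (so a half turn about z gives the same grasp; the last joint's range is limited). The gripper opens to 85 mm and grips with 20 to 120 N. Pads are 22 mm wide; open, the fingers measure 114 mm over their backs; the gripper's body (76 mm by 85 mm) begins 54 mm behind the grasp point. The pads swing forward as they close: fully open they stand 13 mm farther back than shut.
Start: joints at [-1.293, 0.286, 1.577, -0, 1.279, -0.15], TCP at [0.28, -0.614, 0.231] pointing down, gripper open.
Joint ranges: [-2.77, 2.77], [-0.9, 2.22], [0.21, 2.48], [-1.53, 4.67], [0.24, 2.81], [-2.84, 2.84]. Speed limits (rad/s): [2.79, 2.79, 3.14, 3.14, 3.14, 3.14].

INTERFACE

Orientations are given as a unit quaternion [x, y, z, w].
In Python, from plant import ctrl gives the robot as it stands. The module is installed in compiled form; this text tells all that it offers.
- The arm moves only by the shell command python3 -m inch 'ROWS' [FORCE]. ROWS is JSON, a list of rows, each a list of 5 numbers: the closure, from 0 (fully open) to 1 (shut), then the shift along the tool's x, y, z in m, then the turn about the tool's z in degrees. A call has 1 to 5 rows; each row is the pose to reach, as a shift and turn from the pose commanded when the call began, along the tool's axes at that moment; what a row does not reach only later rows make up. A row lasts 1/12 s, in which the tool goes at most 41.7 mm and 7.16 degrees, less where a joint would pass 70% of its speed; a pose out of reach is approached as far as the arm can. A call with a gripper value outside its range is refused whole. The fingers move at their own pace and stop on an object; FORCE is the grip in N (left out, the last holds). Time passes only in rows, so rows that repeat a pose let the fingers close. It gives the time, the measured TCP pose, the force, the opening and the grip force at its end, in the units of the state.
- ctrl.get_state(): the state, without advancing time (a new reading comes with each control period).
- ctrl.read_camera(name): name is "scene" or "top" or "wrist"; returns a dict with "pixels" (384x512x3 uint8, red, green, blue), "depth" (384x512 float32, m along the optical axis (not along the pixel's ray), 0 where there is no reading), "fx", "fy", "cx", "cy" (pixels), "D" ([k1, k2, p1, p2, k3] as OpenCV has them; the pictures are not rectified), "xyz" and "rotation" of the camera in the world; the wrist camera has in their place "mount" (4x4, takes a point from camera to tool coordinates, whose origin is the TCP and whose axes are the flange's). Camera axes: x right, y down, z forward; pixel columns grow to the right and rows downward; lengths in m; the calibration is good to about 2 mm. A picture is of the moment at which its call begins: read the wrist's pose just before it.
- ctrl.sign_off(): hands the job in; it is judged then, once.
Trained networks look in a picture, given as the dict that the camera call returned (one of the last four; its "shot" number tells which), for a name from the list of things; names that differ only in an ending like _2 or _b are one class to them, and where a whole thing is asked for, a point or a joint stands for the part that bears it (a point fixed in the world has none). Each returns a list of dicts, best first, with "score" (0 to 1); they miss things now and then, are a little off and sometimes report something else, mostly with a low value. They report only what shows in the picture. A call takes as long as a camera call. They do not tell look-alikes from the thing itself.
- ctrl.spot_in(query, picture): "at" ([column, row] in pixels, amid what is visible of it).
- ctrl.tip_of(query, picture): "at" ([column, row] in pixels: a listed point, or the origin of a listed thing).
The state is a dict: "time": time; "qpos": joint angles; "dq": joint speeds; "joint_efforts": joint torques, N m; "eef_pos": TCP position; "tcp_rot": TCP orientation; "contact_force": force on the tool from outside, world axes, zero at the start; "wrist_torque": the same for the moment, N m; "opening": opening from 0.0 (shut) to 1.0 (fully open); "finger_force": force on a finger pad.
Only numpy, scipy, OpenCV 4.12 (cv2) and the standard library are available. Lean on these libraries where they do the work, as an engineer would, in place of code of your own. Each camera call takes 0.05 s, during which the arm holds its last target. There are 200 camera calls.

## Working session

There is one attempt and no reset: what is moved stays moved. The work goes in short steps, Python scripts to look and compute and a shell command to move; the robot and the scene stay as the last step left them, time stands still between calls to the robot, and variables do not carry over. Pictures are saved under pics/ and viewed, at most 10 in all, crops included, and the job is handed in when it is done.

```bash
mkdir -p pics
cat > h.py <<'E'
import numpy as np, cv2, json
from plant import ctrl
from scipy.spatial.transform import Rotation as R
def cam(n):
    s=ctrl.get_state(); p=ctrl.read_camera(n)
    if 'mount' in p:
        T=np.eye(4);T[:3,:3]=R.from_quat(s['tcp_rot']).as_matrix();T[:3,3]=s['eef_pos']
        T=T@np.array(p['mount']); p['T']=T
    else:
        T=np.eye(4);r=np.array(p['rotation']);T[:3,:3]=r if r.shape==(3,3) else R.from_quat(r).as_matrix();T[:3,3]=p['xyz'];p['T']=T
    return p
def K(p): return np.array([[p['fx'],0,p['cx']],[0,p['fy'],p['cy']],[0,0,1.]])
def ray(p,uv):
    n=cv2.undistortPoints(np.array(uv,float).reshape(-1,1,2),K(p),np.array(p['D'])).reshape(-1,2)
    return np.c_[n,np.ones(len(n))]
def onz(p,uv,z):
    d=ray(p,uv)@p['T'][:3,:3].T; o=p['T'][:3,3]
    return o+d*((z-o[2])/d[:,2])[:,None]
def dep(p,uv):
    uv=np.array(uv).reshape(-1,2); z=np.array([p['depth'][int(round(v)),int(round(u))] for u,v in uv])
    return (ray(p,uv)*z[:,None])@p['T'][:3,:3].T+p['T'][:3,3]
def cloud(p):
    h,w=p['depth'].shape; u,v=np.meshgrid(np.arange(w),np.arange(h))
    uv=np.c_[u.ravel(),v.ravel()]; z=p['depth'].ravel()
    P=(ray(p,uv)*z[:,None])@p['T'][:3,:3].T+p['T'][:3,3]; P[z==0]=np.nan
    return P.reshape(h,w,3)
def save(p,n,s=1.5): cv2.imwrite('pics/'+n,cv2.resize(p['pixels'][:,:,::-1],None,fx=s,fy=s))
E
cat > a.py <<'E'
from h import *
np.set_printoptions(precision=4,suppress=True)
ps=[cam('top'),cam('scene')]
for n,p in zip(['top','scene'],ps):
    save(p,n+'0.png'); print(n,p['T'])
    for q in ['bright_shaft','storage_block','inclined_v_block','v_stop','v_mid','demagnetiser','cradle_seat','dial_axis','dial_pointer','clip_tip','setting_clip']:
        for f in ['spot_in','tip_of']:
            try: r=getattr(ctrl,f)(q,p)
            except Exception as e: print(q,f,e); continue
            print(n,q,f,[(np.round(x['at'],1).tolist(),round(x['score'],2),dep(p,x['at'])[0].round(3).tolist()) for x in r[:3]])
E
python3 a.py; python3 -c "from plant import ctrl;print(ctrl.get_state())"
```

```text
top [[-0.0111 -0.9884  0.1512  0.373 ]
 [-0.9997  0.0079 -0.0219  0.1853]
 [ 0.0204 -0.1514 -0.9883  1.1001]
 [ 0.      0.      0.      1.    ]]
top bright_shaft spot_in [([169.6, 184.1], 0.42, [0.53, 0.406, 0.139])]
top bright_shaft tip_of [([180.1, 191.7], 0.52, [0.516, 0.387, 0.09])]
top storage_block spot_in [([193.2, 190.2], 0.74, [0.519, 0.348, 0.101]), ([209.0, 188.5], 0.26, [0.515, 0.297, 0.158])]
top storage_block tip_of [([195.0, 192.1], 0.64, [0.515, 0.345, 0.089])]
top inclined_v_block spot_in [([207.1, 242.9], 0.81, [0.373, 0.315, 0.047]), ([274.6, 210.9], 0.76, [0.463, 0.119, 0.053]), ([207.2, 188.4], 0.43, [0.515, 0.302, 0.159])]
top inclined_v_block tip_of [([207.1, 243.1], 0.94, [0.372, 0.315, 0.047]), ([275.7, 207.4], 0.69, [0.473, 0.115, 0.053])]
top v_stop spot_in [([271.4, 211.8], 0.88, [0.454, 0.132, 0.124]), ([210.0, 242.0], 0.88, [0.375, 0.307, 0.04]), ([193.2, 193.4], 0.29, [0.512, 0.351, 0.086])]
top v_stop tip_of [([220.5, 245.0], 0.86, [0.366, 0.278, 0.026]), ([292.3, 212.5], 0.83, [0.459, 0.065, 0.04])]
top v_mid spot_in [([274.1, 207.1], 0.78, [0.473, 0.
[... 2888 characters left out ...]
time': 2.3, 'qpos': array([-1.29299922e+00,  2.86277876e-01,  1.57670526e+00, -3.43878649e-05,
        1.27857857e+00, -1.50004233e-01]), 'dq': array([-0.0001314 ,  0.00039229,  0.00115319,  0.00012566, -0.00085819,
       -0.00022043]), 'joint_efforts': array([-1.12362270e-04, -4.05950618e+01, -2.92929465e+01, -1.43533503e-04,
        6.28186426e-04,  7.03165654e-06]), 'eef_pos': array([ 0.28005157, -0.61414976,  0.23133678]), 'tcp_rot': array([ 9.77209291e-01,  2.12278122e-01, -1.54435300e-05,  1.64925462e-05]), 'contact_force': array([-0.14208345,  0.53553839, -0.15221674]), 'wrist_torque': array([-0.0124203 , -0.00859383,  0.0080584 ]), 'finger_force': 0.0, 'opening': 0.9994813876126335}
```

Run:
```python
import cv2
t=cv2.imread('pics/top0.png');s=cv2.imread('pics/scene0.png')
c=cv2.resize(t[150:430,180:600],None,fx=1.9,fy=1.9);cv2.imwrite('pics/t1.png',c)
```

```text
(no output)
```

View pics/t1.png

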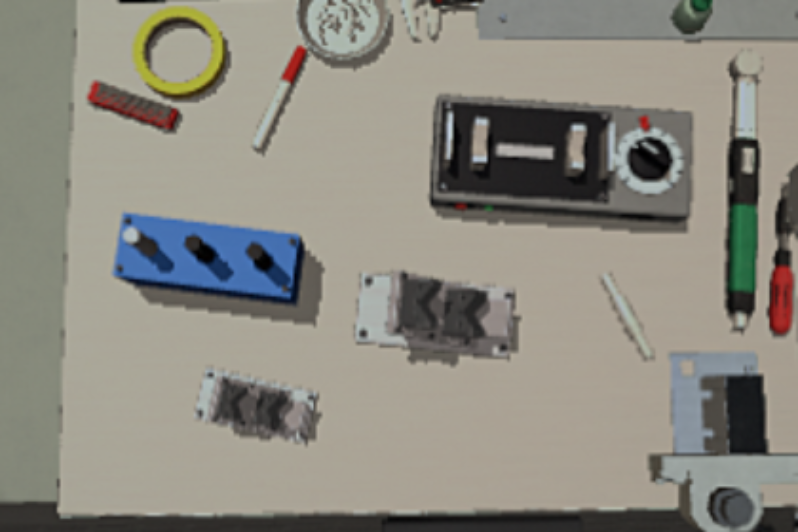

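View pics/scene0.png

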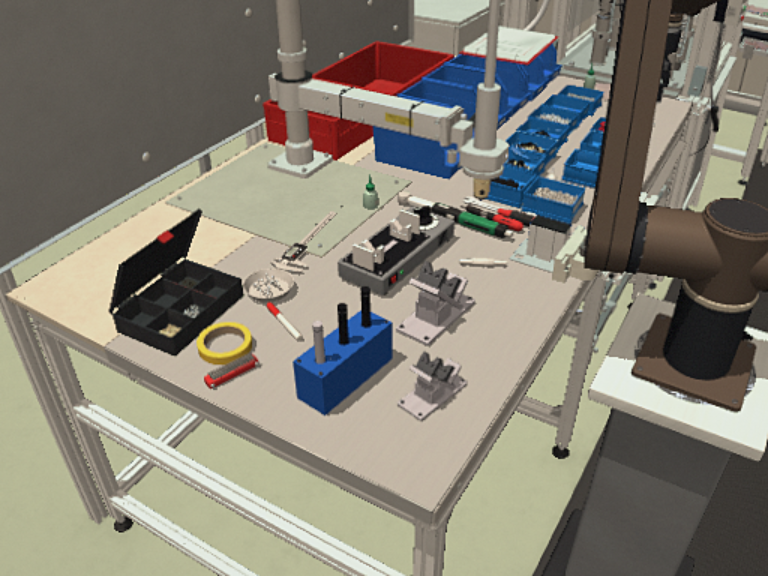

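The top view shows the blue block at crop (210,258). Its bright shaft is in the left (+y) bore at (135,240), and the black ones are at (200,248) and (260,258). The larger V-block is at (435,310) and the smaller decoy at (258,402). The demagnetiser is at (560,155), with the dial at (650,158) and the clip at (643,122). The scene view agrees.

```bash
cat > d.py <<'E'
import sys
from h import *
s=ctrl.get_state(); a=[float(v) for v in sys.argv[1:]]
M=R.from_quat(s['tcp_rot']).as_matrix(); psi=np.degrees(np.arctan2(M[1,0],M[0,0]))
d=M.T@(np.array(a[:3])-s['eef_pos'])
t=-(a[3]-psi) if len(a)>3 else 0
print('shift mm',(d*1000).round(1),'turn',round(t,2),'rows',round(np.linalg.norm(d)/.0417,1),round(abs(t)/7.16,1),'| pos',s['eef_pos'].round(4),'psi',round(psi,2),'t',round(s['time'],2))
E
python3 -m inch '[[0,0.13,-0.083,-0.06,-32],[0,0.13,-0.083,-0.06,-32],[0,0.13,-0.083,-0.06,-32],[0,0.13,-0.083,-0.06,-32],[0,0.13,-0.083,-0.06,-32]]'
python3 d.py 0.45 -0.2 0.38 90
python3 - <<'E'
from h import *
E
```

```text
time: 2.72
eef_pos: [0.368, -0.4811, 0.2961]
tcp_rot: [0.878, 0.478, 0.001, 0.003]
contact_force: [1.4, -0.6, 1.1]
opening: 1.003
finger_force: 0.0
shift mm [280.5 -83.2 -84.6] turn -32.88 rows 7.3 4.6 | pos [ 0.368  -0.4811  0.2961] psi 57.12 t 2.72
```

```bash
python3 -m inch '[[0,0.18,-0.055,-0.055,-33],[0,0.18,-0.055,-0.055,-33],[0,0.18,-0.055,-0.055,-33],[0,0.18,-0.055,-0.055,-33],[0,0.18,-0.055,-0.055,-33]]'>/dev/null
python3 d.py 0.45 0.0 0.42 90
python3 - <<'E'
from h import *
np.set_printoptions(precision=3,suppress=True)
p=cam('wrist'); print(np.array(p['mount']),p['T'],p['fx'])
E
```

```text
shift mm [301.6  31.6 -72.2] turn -0.11 rows 7.5 0.0 | pos [ 0.418  -0.3016  0.348 ] psi 89.89 t 3.13
[[ 0.    -0.958 -0.287  0.073]
 [ 1.    -0.     0.001  0.   ]
 [-0.001 -0.287  0.958 -0.141]
 [ 0.     0.     0.     1.   ]] [[ 1.    -0.002  0.002  0.418]
 [-0.002 -0.958 -0.287 -0.229]
 [ 0.003  0.287 -0.958  0.489]
 [ 0.     0.     0.     1.   ]] 314.19992130740013
```

```bash
python3 -m inch '[[0,0.2,0.03,-0.03,0],[0,0.2,0.03,-0.03,0],[0,0.2,0.03,-0.03,0],[0,0.2,0.03,-0.03,0],[0,0.2,0.03,-0.03,0]]'>/dev/null
python3 -m inch '[[0,0.2,0.03,-0.03,0],[0,0.2,0.03,-0.03,0],[0,0.2,0.03,-0.03,0],[0,0.2,0.03,-0.03,0],[0,0.2,0.03,-0.03,0]]'>/dev/null
python3 -m inch '[[0,0.14,0.02,0,0],[0,0.14,0.02,0,0],[0,0.14,0.02,0,0],[0,0.14,0.02,0,0],[0,0.14,0.02,0,0]]'
cat > b.py <<'E'
from h import *
np.set_printoptions(precision=4,suppress=True)
import sys,pickle
p=cam('wrist'); save(p,sys.argv[1]); pickle.dump(p,open('p.pkl','wb'))
print(p['T'])
for q,z in [('bright_shaft',.16),('v_stop',.048),('v_mid',.101),('cradle_seat',.08),('dial_axis',.048),('dial_pointer',.07),('setting_clip',.055)]:
    for f in ['spot_in','tip_of']:
        print(q,f,[(np.round(x['at'],1).tolist(),round(x['score'],2),dep(p,x['at'])[0].round(3).tolist(),onz(p,x['at'],z)[0].round(4).tolist()) for x in getattr(ctrl,f)(q,p)[:3]])
E
python3 b.py w1.png
```

```text
time: 4.43
eef_pos: [0.5018, 0.2383, 0.4056]
tcp_rot: [0.709, 0.706, -0.0, -0.001]
contact_force: [0.5, -1.1, -0.3]
opening: 1.003
finger_force: 0.0
[[ 1.     -0.0037 -0.0015  0.5024]
 [-0.004  -0.9582 -0.2861  0.311 ]
 [-0.0004  0.2861 -0.9582  0.5471]
 [ 0.      0.      0.      1.    ]]
bright_shaft spot_in [([276.5, 9.4], 0.6, [0.53, 0.403, 0.14], [0.5282, 0.3988, 0.16])]
bright_shaft tip_of [([272.5, 24.9], 0.5, [0.528, 0.397, 0.085], [0.524, 0.3834, 0.16]), ([265.1, 66.6], 0.48, [0.519, 0.346, 0.082], [0.5161, 0.3399, 0.16])]
v_stop spot_in [([238.8, 202.9], 0.94, [0.48, 0.154, 0.105], [0.4772, 0.1334, 0.048]), ([171.5, 86.5], 0.68, [0.389, 0.32, 0.092], [0.3785, 0.3206, 0.048])]
v_stop tip_of [([167.2, 118.9], 0.88, [0.364, 0.271, 0.032], [0.368, 0.2725, 0.048]), ([228.6, 243.6], 0.76, [0.458, 0.058, 0.049], [0.458, 0.0578, 0.048])]
v_mid spot_in [([171.4, 91.6], 0.97, [0.388, 0.313, 0.088], [0.391, 0.313, 0.101])]
v_mid tip_of [([230.6, 229.0], 0.88, [0.464, 0.093, 0.065], [0.4665, 0.1096, 0.101]), ([161.3, 99.8], 0.86, [0.361, 0.301, 0.047], [0.3763, 0.3023, 0.101]), ([274.4, 14.0], 0.54, [0.529, 0.404, 0.113], [0.5296, 0.407, 0.101])]
cradle_seat spot_in []
cradle_seat tip_of [([333.9, 269.0], 0.74, [0.646, 0.007, 0.049], [0.6369, 0.0262, 0.08]), ([231.5, 241.8], 0.56, [0.463, 0.061, 0.047], [0.4657, 0.0773, 0.08])]
dial_axis spot_in [([321.5, 271.2], 0.64, [0.624, 0.003, 0.049], [0.624, 0.0023, 0.048])]
dial_axis tip_of [([320.1, 324.2], 0.85, [0.624, -0.098, 0.065], [0.628, -0.1124, 0.048])]
dial_pointer spot_in [([317.0, 324.4], 0.88, [0.62, -0.104, 0.058], [0.6169, -0.0942, 0.07]), ([271.8, 58.2], 0.43, [0.524, 0.349, 0.159], [0.5286, 0.3577, 0.07])]
dial_pointer tip_of [([330.9, 320.2], 0.83, [0.645, -0.096, 0.057], [0.6416, -0.0851, 0.07])]
setting_clip spot_in [([340.1, 318.0], 0.48, [0.664, -0.097, 0.05], [0.6628, -0.0927, 0.055])]
setting_clip tip_of []
```

View pics/w1.png

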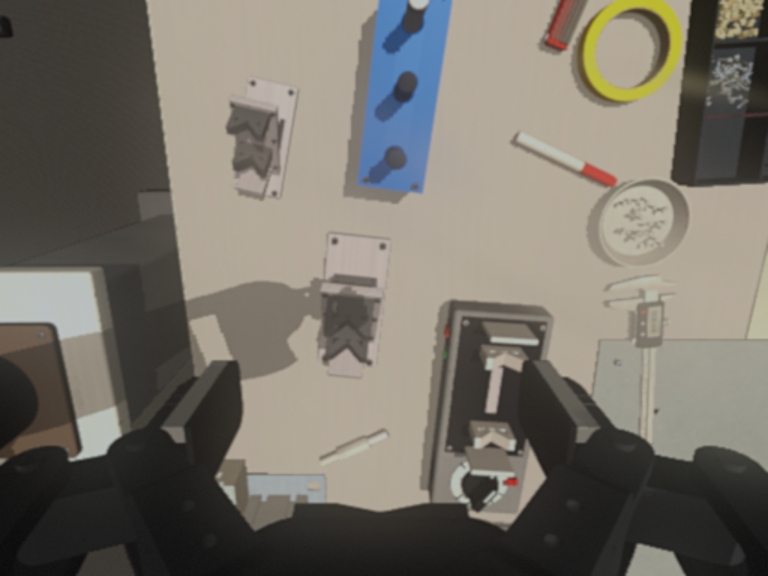

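```bash
cat > f.py <<'E'
from h import *
import pickle
np.set_printoptions(precision=4,suppress=True)
p=pickle.load(open('p.pkl','rb')); C=cloud(p); rgb=p['pixels'].astype(int)
def rect(m,n):
    P=C[m]; 
    r=cv2.minAreaRect((P[:,:2]*1000).astype(np.float32)); b=cv2.boxPoints(r)
    e=b[1]-b[0],b[2]-b[1]; l=max(e,key=np.linalg.norm); l=l*np.sign(l[1])
    print(n,len(P),'c',np.round(r[0],1),'size',np.round(r[1],1),'yaw of y',round(np.degrees(np.arctan2(l[1],l[0]))-90,2),'z',np.nanmedian(P[:,2]).round(4))
X,Y,Z=C[...,0],C[...,1],C[...,2]
blue=(rgb[...,2]>rgb[...,0]*1.6)
rect(blue&(abs(Z-.085)<.006)&(Y>.2)&(Y<.5)&(X>.4)&(X<.65),'block')
v=(X>.4)&(X<.54)&(Y>.0)&(Y<.23)
rect(v&(Z>.006)&(Z<.2),'vblock all')
# slope: principal symmetry of dark saddles
g=rgb.sum(2)
s=v&(Z>.03)&(Z<.16); P=C[s]; print(len(P))
# by strips in z of saddles/plates: x center
for y0 in np.arange(.03,.22,.01):
    q=P[(P[:,1]>y0)&(P[:,1]<y0+.01)]
    if len(q)>5: print(round(y0+.005,3),len(q),'x',q[:,0].min().round(4),q[:,0].max().round(4),'z',q[:,2].min().round(3),q[:,2].max().round(3))
d=(X>.5)&(X<.75)&(Y>-.2)&(Y<.2)&(abs(Z-.048)<.006)
rect(d,'demag top')
E
python3 f.py
```

```text
block 4968 c [522.2 348.5] size [167.1  62.7] yaw of y -7.75 z 0.0838
vblock all 3710 c [468.6 123.1] size [164.6  73.9] yaw of y -6.56 z 0.0478
2113
0.045 27 x 0.4413 0.4798 z 0.049 0.055
0.055 163 x 0.4414 0.4799 z 0.044 0.057
0.065 118 x 0.4413 0.4798 z 0.036 0.049
0.075 31 x 0.441 0.486 z 0.033 0.074
0.085 93 x 0.4417 0.4938 z 0.031 0.082
0.095 211 x 0.442 0.4957 z 0.032 0.083
0.105 137 x 0.4433 0.4976 z 0.04 0.072
0.115 25 x 0.4365 0.4977 z 0.049 0.059
0.125 54 x 0.4372 0.4995 z 0.053 0.125
0.135 201 x 0.4389 0.5012 z 0.064 0.128
0.145 305 x 0.4405 0.5012 z 0.075 0.123
0.155 393 x 0.4414 0.5028 z 0.03 0.114
0.165 270 x 0.442 0.5043 z 0.032 0.104
0.175 85 x 0.443 0.4849 z 0.095 0.104
demag top 5493 c [632.6 -13.9] size [275.3 115.7] yaw of y -4.28 z 0.0482
```

```bash
cat >> f.py <<'E'
print('---')
c=np.array([.4686,.1231]);yd=np.array([.1142,.9935]);xd=np.array([.9935,-.1142])
l=(P[:,:2]-c)@yd; w=(P[:,:2]-c)@xd; z=P[:,2]
m=(l>-.075)&(l<-.045)&(abs(w)<.02)
h=np.histogram((l+z)[m],bins=np.arange(-.04,.04,.002)); print('stop l+z',[(round(a,3),int(b)) for a,b in zip(h[1],h[0]) if b])
h=np.histogram((z-l)[abs(w)<.024],bins=np.arange(.04,.16,.002)); print('rim z-l',[(round(a,3),int(b)) for a,b in zip(h[1],h[0]) if b])
E
python3 f.py | sed -n '/---/,$p'
python3 d.py 0.53 0.40 0.27 83
python3 -m inch '[[0,0.164,-0.027,0.04,6.8],[0,0.164,-0.027,0.04,6.8],[0,0.164,-0.027,0.04,6.8],[0,0.164,-0.027,0.04,6.8],[0,0.164,-0.027,0.04,6.8]]'
cat > c.py <<'E'
from h import *
p=cam('wrist'); C=cloud(p); rgb=p['pixels'].astype(int); save(p,'w2.png')
X,Y,Z=C[...,0],C[...,1],C[...,2]
m=(Z>.15)&(Z<.17)&(Y>.25)&(Y<.47)&(X>.47)&(X<.58); m=m.astype(np.uint8)
n,lab,st,ce=cv2.connectedComponentsWithStats(m)
for i in range(1,n):
    if st[i,4]>5: print(st[i,4],ce[i],C[lab==i].mean(0).round(4),rgb[lab==i].mean(0).round(0), onz(p,ce[i],.16)[0].round(4))
blue=(rgb[...,2]>rgb[...,0]*1.6)&(abs(Z-.085)<.006)&(Y>.2)&(Y<.5)&(X>.4)&(X<.65)
print(cv2.minAreaRect((C[blue][:,:2]*1000).astype(np.float32)))
E
python3 c.py; python3 d.py 0.53 0.40 0.27 83
```

```text
---
stop l+z [(np.float64(-0.022), 4), (np.float64(-0.02), 47), (np.float64(-0.018), 138), (np.float64(-0.016), 107), (np.float64(-0.014), 4), (np.float64(0.018), 6), (np.float64(0.02), 3), (np.float64(0.022), 1), (np.float64(0.026), 2)]
rim z-l [(np.float64(0.046), 13), (np.float64(0.048), 26), (np.float64(0.05), 27), (np.float64(0.052), 27), (np.float64(0.054), 29), (np.float64(0.056), 24), (np.float64(0.058), 52), (np.float64(0.06), 64), (np.float64(0.062), 30), (np.float64(0.064), 24), (np.float64(0.066), 27), (np.float64(0.068), 29), (np.float64(0.07), 28), (np.float64(0.072), 35), (np.float64(0.074), 34), (np.float64(0.076), 38), (np.float64(0.078), 36), (np.float64(0.08), 36), (np.float64(0.082), 51), (np.float64(0.084), 34), (np.float64(0.086), 52), (np.float64(0.088), 85), (np.float64(0.09), 39), (np.float64(0.092), 48), (np.float64(0.094), 65), (np.float64(0.096), 61), (np.float64(0.098), 70), (np.float64(0.1), 69), (np.float64(0.102), 62), (np.float64(0.104), 70), (np.float64(0.106), 59), (np.float64(0.108), 60), (np.float64(0.11), 61), (np.float64(0.112), 56), (np.float64
[... 211 characters left out ...]
136.4] turn 6.5 rows 5.2 0.9 | pos [0.502  0.2349 0.4064] psi 89.5 t 5.18
time: 5.6
eef_pos: [0.4739, 0.4039, 0.3631]
tcp_rot: [0.749, 0.663, -0.002, -0.002]
contact_force: [-0.8, -0.9, -0.3]
opening: 1.003
finger_force: 0.0
177 [303.59322034 146.91525424] [0.5306 0.4121 0.1581] [167. 160. 158.] [0.5303 0.4125 0.16  ]
167 [300.67664671 196.07185629] [0.5229 0.3552 0.158 ] [62. 63. 75.] [0.5226 0.3559 0.16  ]
159 [298.11320755 240.89937107] [0.5153 0.2982 0.1577] [74. 70. 70.] [0.5151 0.2994 0.16  ]
((522.8959350585938, 354.01409912109375), (176.2855682373047, 62.77910614013672), 82.41635131835938)
shift mm [ 4.4 55.8 93.4] turn -0.01 rows 2.6 0.0 | pos [0.4745 0.4026 0.3636] psi 82.99 t 5.65
```

```bash
python3 d.py 0.5305 0.4123 0.127 83.2
python3 -m inch '[[0,0.014,0.055,0.08,0],[0,0.014,0.055,0.1,0],[0,0.014,0.055,0.13,0],[0,0.014,0.055,0.13,0],[0,0.014,0.055,0.13,0]]'
python3 d.py 0.5305 0.4123 0.127 83.2
```

```text
shift mm [ 16.8  55.3 236.4] turn -0.21 rows 5.8 0.0 | pos [0.4745 0.4026 0.3636] psi 82.99 t 5.65
time: 6.07
eef_pos: [0.5313, 0.4033, 0.229]
tcp_rot: [0.751, 0.66, -0.006, -0.001]
contact_force: [-0.3, -0.2, -1.1]
opening: 0.999
finger_force: 0.0
shift mm [  9.6  -1.  101.9] turn -0.59 rows 2.5 0.1 | pos [0.5313 0.4033 0.229 ] psi 82.61 t 6.07
```

```bash
python3 -m inch '[[0,0.007,0,0,-0.3],[0,0.007,0,0,-0.3],[0,0.007,0,0.04,-0.3],[0,0.007,0,0.08,-0.3],[0,0.007,0,0.09,-0.3]]'
python3 d.py 0.5305 0.4123 0.127 83.2
```

```text
time: 6.48
eef_pos: [0.5317, 0.4123, 0.1432]
tcp_rot: [0.749, 0.663, -0.002, -0.0]
contact_force: [-1.2, -1.4, -2.3]
opening: 1.002
finger_force: 0.0
shift mm [-0.1 -1.1 16.2] turn -0.16 rows 0.4 0.0 | pos [0.5317 0.4123 0.1432] psi 83.04 t 6.48
```

```bash
python3 -m inch '[[0,0,-0.001,0.012,0],[0,0,-0.001,0.012,0],[1,0,-0.001,0.012,0],[1,0,-0.001,0.012,0],[1,0,-0.001,0.012,0]]' 40
python3 -m inch '[[1,0,0,0,0],[1,0,0,0,0],[1,0,0,0,0],[1,0,0,0,0],[1,0,0,0,0]]' 40
python3 d.py 0.5305 0.4123 0.127 83.2
```

```text
time: 6.9
eef_pos: [0.534, 0.4141, 0.1375]
tcp_rot: [0.749, 0.663, 0.002, 0.001]
contact_force: [0.2, -0.2, -0.3]
opening: 0.611
finger_force: 0.0
time: 7.32
eef_pos: [0.5327, 0.4136, 0.1353]
tcp_rot: [0.749, 0.663, 0.0, -0.0]
contact_force: [-0.8, -0.8, 4.2]
opening: 0.173
finger_force: 39.0
shift mm [-1.5 -2.   8.3] turn -0.2 rows 0.2 0.0 | pos [0.5327 0.4136 0.1353] psi 83.0 t 7.32
```

```bash
python3 -m inch '[[0.6,0,0,0,0],[0.6,0,0,0,0],[0.6,-0.001,-0.002,0.009,0],[0.6,-0.001,-0.002,0.009,0],[0.6,-0.001,-0.002,0.009,0]]' 40
python3 -m inch '[[0.6,0,0,0,0],[1,0,0,0,0],[1,0,0,0,0],[1,0,0,0,0],[1,0,0,0,0]]' 40
python3 d.py 0.5305 0.4123 0.127 83.2
```

```text
time: 7.73
eef_pos: [0.5295, 0.4119, 0.1235]
tcp_rot: [0.749, 0.663, -0.001, -0.0]
contact_force: [0.2, -0.1, -0.2]
opening: 0.4
finger_force: 0.0
time: 8.15
eef_pos: [0.5307, 0.4126, 0.1255]
tcp_rot: [0.749, 0.663, 0.0, 0.0]
contact_force: [0.9, 0.2, -0.3]
opening: 0.17
finger_force: 39.0
shift mm [-0.3 -0.2 -1.5] turn -0.19 rows 0.0 0.0 | pos [0.5307 0.4126 0.1255] psi 83.01 t 8.15
```

```bash
python3 -m inch '[[1,0,0,-0.03,0],[1,0,0,-0.065,0],[1,0,0,-0.1,0],[1,0,0,-0.135,0],[1,0,0,-0.17,0]]' 40
python3 d.py 0.4650 0.0720 0.300 83.4
```

```text
time: 8.57
eef_pos: [0.5298, 0.4122, 0.2957]
tcp_rot: [0.749, 0.663, -0.001, -0.0]
contact_force: [1.3, 1.1, -2.2]
opening: 0.176
finger_force: 40.7
shift mm [-345.5  -22.9   -3.8] turn -0.39 rows 8.3 0.1 | pos [0.5298 0.4122 0.2957] psi 83.01 t 8.57
```

```bash
python3 -m inch '[[1,-0.04,-0.003,0,-0.4],[1,-0.08,-0.006,0,-0.4],[1,-0.115,-0.009,0,-0.4],[1,-0.15,-0.012,0,-0.4],[1,-0.185,-0.015,0,-0.4]]' 40
python3 -m inch '[[1,-0.035,-0.002,0,0],[1,-0.07,-0.004,0,0],[1,-0.105,-0.006,0,0],[1,-0.14,-0.008,0,0],[1,-0.16,-0.010,0,0]]' 40
python3 d.py 0.4620 0.0655 0.200 83.4
```

```text
time: 8.98
eef_pos: [0.4918, 0.2292, 0.2942]
tcp_rot: [0.746, 0.666, -0.001, -0.0]
contact_force: [1.0, -0.3, -3.3]
opening: 0.176
finger_force: 40.6
time: 9.4
eef_pos: [0.4635, 0.0702, 0.2945]
tcp_rot: [0.747, 0.665, -0.001, 0.0]
contact_force: [0.4, -0.8, -3.0]
opening: 0.172
finger_force: 40.6
shift mm [-4.7 -0.8 94.5] turn -0.09 rows 2.3 0.0 | pos [0.4635 0.0702 0.2945] psi 83.31 t 9.4
```

Settle above the V-block and look.

```bash
python3 -m inch '[[1,0,0,0.01,0],[1,0,0,0.03,0],[1,0,0,0.05,0],[1,0,0,0.05,0],[1,0,0,0.05,0]]' 40
python3 d.py 0.4620 0.0655 0.1695 83.4
python3 - <<'E'
from h import *
p=cam('wrist'); save(p,'w3.png')
C=cloud(p); s=ctrl.get_state()
X,Y,Z=C[...,0],C[...,1],C[...,2]
e=s['eef_pos']
for z0 in np.arange(e[2]-.12,e[2],.015):
    m=(abs(X-e[0])<.02)&(abs(Y-e[1])<.03)&(abs(Z-z0)<.0075)
    if m.sum(): print(z0.round(3),m.sum(),(X[m].min()+X[m].max())/2,Y[m].max())
E
```

```text
time: 9.82
eef_pos: [0.4635, 0.0734, 0.2434]
tcp_rot: [0.746, 0.665, -0.002, -0.002]
contact_force: [-0.1, -0.3, -1.8]
opening: 0.179
finger_force: 40.5
shift mm [-8.  -0.3 73.9] turn 0.03 rows 1.8 0.0 | pos [0.4635 0.0734 0.2434] psi 83.43 t 9.82
0.125 23 0.4645956069593222 0.0826041690243233
0.14 97 0.4645328469250971 0.08260385099695294
0.155 112 0.46414541741408955 0.08239739933683055
0.17 134 0.46408379517610676 0.08214212021810777
0.185 165 0.4640177068972522 0.0821327989914349
0.2 201 0.46402249293719794 0.08165746524198272
0.215 250 0.4639659385086101 0.08165581890033125
0.23 318 0.46392818910111633 0.08153587663142776
```

View pics/w3.png

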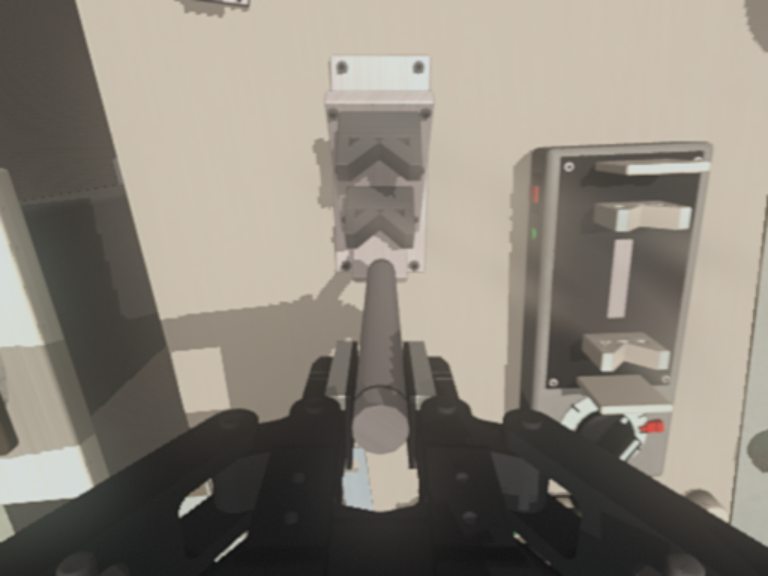

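The shaft hangs plumb with its foot around (380,270). The V-block saddles are centred on the same column at (378,160) and (378,215). I'll lower the foot into the gap between the stop and the lower saddle.

```bash
python3 -m inch '[[1,-0.001,-0.001,0.025,0],[1,-0.001,-0.001,0.05,0],[1,-0.001,-0.001,0.065,0],[1,-0.001,-0.001,0.07,0],[1,-0.001,-0.001,0.07,0]]' 30
python3 d.py 0.4628 0.0724 0.1655 83.4
python3 -m inch '[[1,0,0,0,0],[1,0,0,0,0]]' 30
python3 d.py 0.4628 0.0724 0.1655 83.4
```

```text
time: 10.28
eef_pos: [0.4635, 0.0724, 0.1751]
tcp_rot: [0.746, 0.665, -0.0, -0.0]
contact_force: [-0.3, -0.8, -3.0]
opening: 0.181
finger_force: 40.6
shift mm [-0.  -0.7  9.6] turn 0.04 rows 0.2 0.0 | pos [0.4635 0.0724 0.1751] psi 83.44 t 10.28
time: 10.45
eef_pos: [0.4647, 0.072, 0.1773]
tcp_rot: [0.746, 0.665, 0.001, 0.001]
contact_force: [-0.1, -1.7, -1.9]
opening: 0.172
finger_force: 40.6
shift mm [ 0.2 -2.  11.8] turn 0.03 rows 0.3 0.0 | pos [0.4647 0.072  0.1773] psi 83.43 t 10.45
```

```bash
python3 -m inch '[[1,0,-0.0015,0.006,0],[1,0,-0.0015,0.011,0],[1,0,-0.0015,0.011,0],[1,0,-0.0015,0.011,0]]' 25
python3 d.py 0.4628 0.0724 0.1655 83.4
```

```text
time: 10.78
eef_pos: [0.462, 0.0723, 0.164]
tcp_rot: [0.747, 0.665, -0.0, -0.0]
contact_force: [-0.0, 0.6, -3.5]
opening: 0.173
finger_force: 40.6
shift mm [ 0.2  0.8 -1.5] turn 0.01 rows 0.0 0.0 | pos [0.462  0.0723 0.164 ] psi 83.41 t 10.78
```

```bash
python3 -m inch '[[1,0.006,0,0.001,0],[1,0.012,0,0.002,0],[1,0.018,0,0.0035,0],[1,0.024,0,0.005,0],[1,0.03,0,0.0065,0]]' 20
python3 -m inch '[[1,0.003,0,0.001,0],[1,0.003,0,0.001,0]]' 20
python3 d.py 0.4722 0.1540 0.1241 83.4
```

```text
time: 11.2
eef_pos: [0.4658, 0.1025, 0.158]
tcp_rot: [0.746, 0.665, -0.0, 0.0]
contact_force: [-1.1, -3.0, 0.9]
opening: 0.174
finger_force: 41.4
time: 11.37
eef_pos: [0.466, 0.1058, 0.1567]
tcp_rot: [0.746, 0.666, 0.0, -0.0]
contact_force: [-0.5, -2.5, -0.9]
opening: 0.177
finger_force: 41.5
shift mm [48.6  0.6 32.6] turn 0.07 rows 1.4 0.0 | pos [0.466  0.1058 0.1567] psi 83.47 t 11.37
```

```bash
python3 -m inch '[[1,0.007,0,0.003,0],[1,0.013,0,0.0055,0],[1,0.020,0,0.009,0],[1,0.027,0,0.013,0],[1,0.033,0,0.0175,0]]' 20
python3 -m inch '[[1,0.006,0,0.005,0],[1,0.011,0,0.01,0],[1,0.016,0,0.015,0],[1,0.016,0,0.015,0]]' 20
python3 d.py 0.4722 0.1540 0.1241 83.4
python3 - <<'E'
from h import *
p=cam('wrist'); save(p,'w4.png')
E
```

```text
time: 11.78
eef_pos: [0.4702, 0.1389, 0.1394]
tcp_rot: [0.747, 0.665, 0.001, -0.0]
contact_force: [-1.5, -0.9, 4.1]
opening: 0.17
finger_force: 41.1
time: 12.12
eef_pos: [0.4723, 0.1559, 0.1244]
tcp_rot: [0.747, 0.665, 0.002, -0.001]
contact_force: [-1.9, 2.2, 3.7]
opening: 0.174
finger_force: 40.6
shift mm [-1.9  0.1  0.3] turn 0.01 rows 0.0 0.0 | pos [0.4723 0.1559 0.1244] psi 83.41 t 12.12
```

View pics/w4.png

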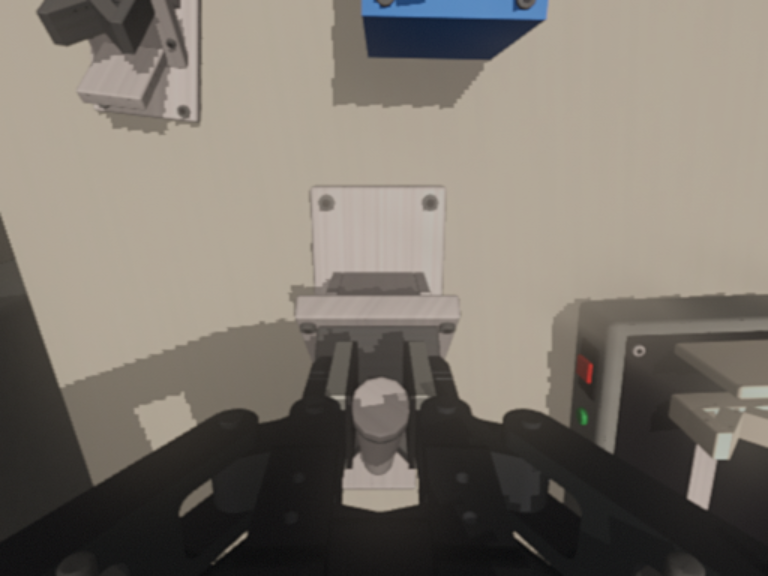

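The shaft is tilted, its end at (380,405) and its foot towards the stop at (380,480). I'll press it down the slope and let go.

```bash
python3 -m inch '[[1,-0.001,0,0.001,0],[1,-0.003,0,0.003,0],[1,-0.004,0,0.005,0],[1,-0.004,0,0.005,0],[1,-0.004,0,0.005,0]]' 20
python3 -m inch '[[0.7,0,0,0,0],[0.7,0,0,0,0],[0.5,0,0,0,0],[0.5,0,0,0,0],[0.5,0,0,0,0]]' 20
python3 d.py 0.4722 0.1540 0.1241 83.4
python3 - <<'E'
from h import *
p=cam('top'); save(p,'t5.png'); p=cam('wrist'); save(p,'w5.png'); C=cloud(p)
c=np.array([.4613,.0595]);yd=np.array([.1142,.9935]);xd=np.array([.9935,-.1142])
l=(C[...,:2]-c)@yd; w=(C[...,:2]-c)@xd; z=C[...,2]-.048
S=(l+z)*.7071;N=(z-l)*.7071
for s0 in np.arange(.02,.16,.01):
    m=(abs(S-s0)<.005)&(abs(w)<.012)&(N>-.004)&(N<.03)
    if m.sum()>3: print(s0.round(3),m.sum(),np.percentile(N[m],90).round(4),w[m].mean().round(4))
m=(abs(w)<.009)&(N>-.008)&(N<.012)&(S>.12)&(S<.2); print('end s',np.percentile(S[m],[50,95,99]).round(4))
E
```

```text
time: 12.58
eef_pos: [0.4743, 0.1549, 0.1244]
tcp_rot: [0.748, 0.664, 0.007, -0.002]
contact_force: [-4.3, 15.7, 18.2]
opening: 0.17
finger_force: 43.8
time: 13.0
eef_pos: [0.4706, 0.1496, 0.1184]
tcp_rot: [0.747, 0.665, -0.0, -0.001]
contact_force: [-0.2, 0.5, 1.0]
opening: 0.501
finger_force: 0.4
shift mm [ 4.5  1.  -5.7] turn -0.02 rows 0.2 0.0 | pos [0.4706 0.1496 0.1184] psi 83.38 t 13.0
0.02 35 0.0065 -0.0006
0.03 62 0.0063 0.0006
0.04 99 0.0063 0.0009
0.05 51 0.0065 -0.0
0.06 52 0.0065 -0.0005
0.07 54 0.0064 -0.0006
0.08 72 0.0064 -0.0005
0.09 82 0.0064 -0.0006
0.1 159 0.0064 0.0006
0.11 197 0.0063 0.0012
0.12 138 0.0064 -0.0005
0.13 159 0.0064 -0.0009
0.14 218 0.0065 -0.0007
0.15 1040 0.0053 -0.0008
end s [0.1494 0.1506 0.1511]
```

```bash
python3 -m inch '[[0.1,0,0,0,0],[0,0,0,0,0],[0,0,0,-0.03,0],[0,0,0,-0.06,0],[0,0,0,-0.085,0]]' 20
python3 -m inch '[[0,-0.02,0,0,0],[0,-0.038,0,0,0],[0,-0.038,0,0,0]]' 20
python3 d.py 0.4672 0.1105 0.082 83.4
```

```text
time: 13.52
eef_pos: [0.4712, 0.1495, 0.2056]
tcp_rot: [0.747, 0.665, -0.0, 0.0]
contact_force: [0.1, 0.5, 0.6]
opening: 0.999
finger_force: 0.0
time: 13.77
eef_pos: [0.4669, 0.1101, 0.2049]
tcp_rot: [0.747, 0.665, 0.0, 0.001]
contact_force: [-0.3, 0.1, 0.4]
opening: 0.999
finger_force: 0.0
shift mm [6.000e-01 1.000e-01 1.229e+02] turn -0.1 rows 2.9 0.0 | pos [0.4669 0.1101 0.2049] psi 83.3 t 13.77
```

```bash
python3 -m inch '[[0,0,0,0.03,-0.1],[0,0,0,0.06,-0.1],[0,0,0,0.085,-0.1],[0,0,0,0.1,-0.1],[0,0,0,0.11,-0.1]]' 20
python3 -m inch '[[0,0,0,0.008,0],[0,0,0,0.008,0]]' 20
python3 d.py 0.4672 0.1105 0.082 83.4
```

```text
time: 14.18
eef_pos: [0.465, 0.1122, 0.0915]
tcp_rot: [0.746, 0.666, -0.002, -0.002]
contact_force: [-0.0, -0.0, 1.1]
opening: 1.0
finger_force: 0.0
time: 14.35
eef_pos: [0.4659, 0.1121, 0.0848]
tcp_rot: [0.746, 0.666, -0.001, -0.001]
contact_force: [-0.0, -0.3, -0.6]
opening: 1.0
finger_force: 0.0
shift mm [-1.4  1.5  2.8] turn 0.11 rows 0.1 0.0 | pos [0.4659 0.1121 0.0848] psi 83.51 t 14.35
```

```bash
python3 -m inch '[[1,-0.001,0.001,0.001,0],[1,-0.001,0.001,0.001,0],[1,-0.001,0.001,0.001,0],[1,-0.001,0.001,0.001,0],[1,-0.001,0.001,0.001,0]]' 25
python3 -m inch '[[1,0,0,0,0],[1,0,0,0,0],[1,0,0,0,0],[1,0,0,0,0]]' 25
python3 d.py 0.4672 0.1105 0.082 83.4
```

```text
time: 14.77
eef_pos: [0.4682, 0.1109, 0.0861]
tcp_rot: [0.746, 0.666, 0.001, 0.0]
contact_force: [0.1, 0.2, 0.0]
opening: 0.297
finger_force: 0.0
time: 15.1
eef_pos: [0.4661, 0.1111, 0.0859]
tcp_rot: [0.746, 0.666, -0.002, -0.002]
contact_force: [-6.2, -0.2, 7.1]
opening: 0.176
finger_force: 24.6
shift mm [-0.5  1.1  3.9] turn 0.13 rows 0.1 0.0 | pos [0.4661 0.1111 0.0859] psi 83.53 t 15.1
```

```bash
python3 -m inch '[[1,0,0,-0.015,0],[1,0,0,-0.04,0],[1,0,0,-0.07,0],[1,0,0,-0.1,0],[1,0,0,-0.125,0]]' 25
python3 -m inch '[[1,0,0,0,0],[1,0,0,0,0],[1,0,0,0,0]]' 25
python3 - <<'E'
from h import *
p=cam('wrist'); save(p,'w6.png'); C=cloud(p); s=ctrl.get_state(); e=s['eef_pos']; M=R.from_quat(s['tcp_rot']).as_matrix()
T=(C-e)@M  # tool coords
m=(abs(T[...,1])<.012)&(abs(T[...,0])<.085)&(T[...,2]<.06)&(T[...,2]>-.1)
P=T[m]
for x0 in np.arange(-.08,.085,.01):
    q=P[abs(P[:,0]-x0)<.005]
    if len(q)>3: print(x0.round(2),len(q),'z',np.percentile(q[:,2],10).round(4),'y',q[:,1].mean().round(4))
# demag
X,Y,Z=C[...,0],C[...,1],C[...,2]
import pickle; pickle.dump(p,open('p6.pkl','wb'))
d=(X>.5)&(X<.75)&(Y>-.2)&(Y<.2)&(abs(Z-.048)<.006)
print(cv2.minAreaRect((C[d][:,:2]*1000).astype(np.float32)))
print('wr',[(C[(X>.5)&(X<.75)&(Y>-.06)&(Y<.14)&(Z>z)&(Z<.1)]).mean(0).round(4).tolist() for z in (.06,.07,.08)])
E
python3 d.py 0.63 0.03 0.2 86
```

```text
time: 15.52
eef_pos: [0.4673, 0.1109, 0.2117]
tcp_rot: [0.746, 0.666, 0.0, 0.0]
contact_force: [1.0, 0.6, -2.2]
opening: 0.18
finger_force: 24.9
time: 15.77
eef_pos: [0.4664, 0.1108, 0.2083]
tcp_rot: [0.746, 0.666, -0.001, -0.001]
contact_force: [0.3, -0.2, -3.6]
opening: 0.172
finger_force: 25.1
-0.05 84 z 0.0232 y 0.0011
-0.04 96 z 0.0138 y 0.0009
-0.03 124 z 0.0036 y 0.0008
-0.02 150 z -0.0066 y 0.0009
-0.01 561 z -0.0476 y 0.0007
-0.0 801 z -0.0462 y 0.0006
0.01 5168 z -0.0861 y 0.0
0.02 3697 z -0.0936 y -0.0006
0.03 660 z -0.0566 y 0.0006
0.04 966 z -0.0669 y 0.0005
0.05 2219 z -0.072 y 0.0004
0.06 1228 z -0.0675 y 0.0003
((633.3917846679688, 2.5938568115234375), (241.828369140625, 115.82324981689453), 85.78717803955078)
wr [[0.6363, 0.0357, 0.0774], [0.6373, 0.0395, 0.0814], [0.6388, 0.048, 0.0867]]
shift mm [-61.7 172.1   6.9] turn -2.49 rows 4.4 0.3 | pos [0.466  0.1108 0.2076] psi 83.51 t 15.82
```

View pics/w6.png

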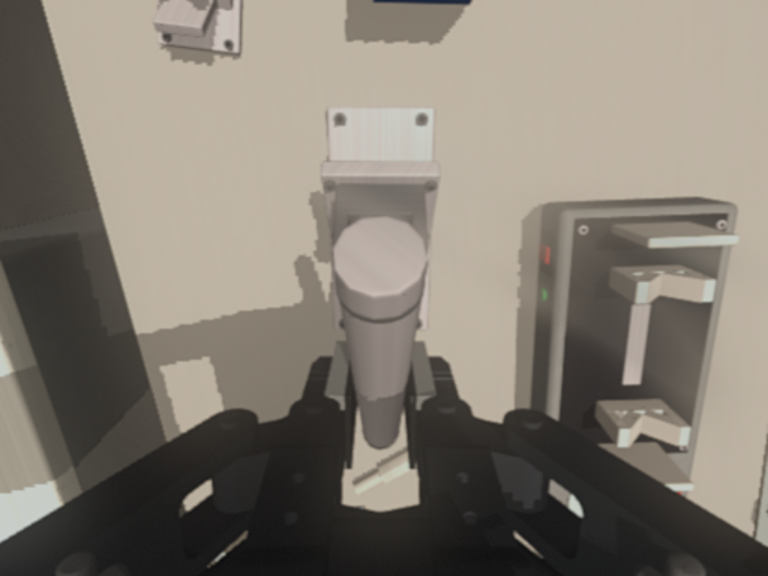

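Run:
```python
from h import *
import pickle
c=np.array([.6326,-.0139]);a=np.radians(4.28);yd=np.array([np.sin(a),np.cos(a)]);xd=np.array([np.cos(a),-np.sin(a)])
for f in ['p.pkl','p6.pkl']:
    p=pickle.load(open(f,'rb'));C=cloud(p);l=(C[...,:2]-c)@yd;w=(C[...,:2]-c)@xd;Z=C[...,2]
    print(f)
    for z0,z1 in [(.052,.07),(.07,.08),(.08,.088),(.09,.098)]:
        m=(abs(w)<.06)&(l>-.06)&(l<.145)&(Z>z0)&(Z<z1)
        h,b=np.histogram(l[m],bins=np.arange(-.06,.146,.004))
        print(z0,[(round(x*1000),int(n),(w[m][(l[m]>=x)&(l[m]<x+.004)].min()*1000).round(),(w[m][(l[m]>=x)&(l[m]<x+.004)].max()*1000).round()) for x,n in zip(b,h) if n>4])
```

```text
p.pkl
0.052 [(-44, 6, np.float64(-45.0), np.float64(46.0)), (-40, 164, np.float64(-25.0), np.float64(25.0)), (-16, 10, np.float64(-23.0), np.float64(3.0)), (-12, 8, np.float64(-23.0), np.float64(1.0)), (-8, 10, np.float64(-23.0), np.float64(15.0)), (-4, 152, np.float64(-23.0), np.float64(23.0)), (84, 10, np.float64(-23.0), np.float64(1.0)), (88, 9, np.float64(-23.0), np.float64(2.0)), (92, 12, np.float64(-23.0), np.float64(17.0)), (96, 121, np.float64(-23.0), np.float64(23.0)), (120, 6, np.float64(-25.0), np.float64(43.0)), (124, 120, np.float64(-25.0), np.float64(45.0))]
0.07 [(-40, 101, np.float64(-25.0), np.float64(24.0)), (-16, 22, np.float64(-23.0), np.float64(13.0)), (-12, 26, np.float64(-23.0), np.float64(12.0)), (-8, 29, np.float64(-23.0), np.float64(12.0)), (-4, 69, np.float64(-23.0), np.float64(22.0)), (84, 30, np.float64(-23.0), np.float64(13.0)), (88, 27, np.float64(-23.0), np.float64(11.0)), (92, 27, np.float64(-23.0), np.float64(12.0)), (96, 70, np.float64(-23.0), np.float64(24.0)), (124, 70, np.float64(-25.0), np.float64(24.0))]
0.08 [(-40, 89, np.float64(-25.0), np.fl
[... 1736 characters left out ...]
(-0.0), np.float64(24.0)), (-16, 71, np.float64(-24.0), np.float64(23.0)), (-12, 86, np.float64(-24.0), np.float64(22.0)), (-8, 90, np.float64(-23.0), np.float64(23.0)), (-4, 84, np.float64(-24.0), np.float64(23.0)), (84, 99, np.float64(-23.0), np.float64(23.0)), (88, 107, np.float64(-24.0), np.float64(23.0)), (92, 117, np.float64(-24.0), np.float64(23.0)), (96, 81, np.float64(-24.0), np.float64(23.0)), (120, 14, np.float64(-26.0), np.float64(-24.0)), (124, 127, np.float64(-26.0), np.float64(23.0))]
0.09 [(-44, 42, np.float64(8.0), np.float64(24.0)), (-40, 74, np.float64(5.0), np.float64(24.0)), (120, 218, np.float64(-25.0), np.float64(25.0)), (124, 230, np.float64(-26.0), np.float64(24.0))]
```

```bash
python3 - <<'E'
from h import *
import pickle
p=pickle.load(open('p6.pkl','rb'));C=cloud(p)
e=np.array([.4664,.1108,.2083]);s=ctrl.get_state();M=R.from_quat(s['tcp_rot']).as_matrix()
T=(C-e)@M;S=(T[...,0]-T[...,2])*.7071;N=(-T[...,2]-T[...,0])*.7071
m=(abs(T[...,1])<.007)&(abs(N-.011)<.007)&(S>.06)&(S<.11)
h,b=np.histogram(S[m],bins=np.arange(.06,.11,.002));print([(round(x,3),int(n)) for x,n in zip(b,h) if n])
m=(abs(T[...,1])<.006)&(S>-.06)&(S<-.02)&(abs(N-.011)<.015);print('axis N',(np.percentile(N[m],90)-.008).round(4))
E
python3 d.py 0.6357 0.028 0.2 85.7
```

```text
[(np.float64(0.06), 98), (np.float64(0.062), 103), (np.float64(0.064), 116), (np.float64(0.066), 98), (np.float64(0.068), 131), (np.float64(0.07), 130), (np.float64(0.072), 137), (np.float64(0.074), 101), (np.float64(0.076), 179), (np.float64(0.078), 190), (np.float64(0.08), 188), (np.float64(0.082), 179), (np.float64(0.084), 924), (np.float64(0.086), 1485), (np.float64(0.088), 3)]
axis N 0.0083
shift mm [-63.1 178.    6.8] turn -2.19 rows 4.5 0.3 | pos [0.466  0.1108 0.2076] psi 83.51 t 15.82
```

```bash
python3 -m inch '[[1,-0.013,0.036,0,-2.2],[1,-0.026,0.072,0,-2.2],[1,-0.039,0.108,0,-2.2],[1,-0.052,0.143,0,-2.2],[1,-0.066,0.178,0,-2.2]]' 25
python3 -m inch '[[1,0,0,0.015,0],[1,0,0,0.035,0],[1,0,0,0.05,0],[1,0,0,0.06,0],[1,0,0,0.06,0]]' 25
python3 d.py 0.6355 0.025 0.13 85.7
```

```text
time: 16.23
eef_pos: [0.6371, 0.0245, 0.2066]
tcp_rot: [0.733, 0.68, -0.002, -0.002]
contact_force: [0.8, 0.1, -2.3]
opening: 0.178
finger_force: 25.1
time: 16.65
eef_pos: [0.6338, 0.0255, 0.1443]
tcp_rot: [0.733, 0.68, -0.003, -0.004]
contact_force: [-0.6, -0.1, -3.7]
opening: 0.179
finger_force: 25.3
shift mm [-0.3  1.9 14.3] turn 0.01 rows 0.3 0.0 | pos [0.6338 0.0255 0.1443] psi 85.71 t 16.65
```

```bash
python3 -m inch '[[1,0,0,0.01,0],[1,0,0,0.018,0],[1,0,0,0.024,0],[1,0,0,0.03,0],[1,0,0,0.036,0]]' 20
python3 -m inch '[[1,0,0,0.006,0],[1,0,0,0.012,0],[1,0,0,0.018,0]]' 20
python3 d.py 0.6355 0.025 0.0675 85.7
```

```text
time: 17.07
eef_pos: [0.6371, 0.0255, 0.1148]
tcp_rot: [0.733, 0.68, 0.0, -0.0]
contact_force: [-3.5, 1.8, 6.6]
opening: 0.176
finger_force: 26.5
time: 17.32
eef_pos: [0.6371, 0.0263, 0.0977]
tcp_rot: [0.733, 0.68, 0.0, -0.001]
contact_force: [-2.5, -0.3, 1.6]
opening: 0.179
finger_force: 24.0
shift mm [-1.5 -1.5 30.2] turn 0.01 rows 0.7 0.0 | pos [0.6371 0.0263 0.0977] psi 85.71 t 17.32
```

Contact is made and the shaft is pivoting. I'll measure the tilt, then continue.

```bash
cat > m.py <<'E'
from h import *
import sys
s=ctrl.get_state(); p=cam('wrist'); save(p,sys.argv[1]); C=cloud(p)
c=np.array([.6357,.028]);a=np.radians(4.28);yd=np.array([np.sin(a),np.cos(a)]);xd=np.array([np.cos(a),-np.sin(a)])
l=(C[...,:2]-c)@yd;w=(C[...,:2]-c)@xd;Z=C[...,2]
for l0 in list(range(-72,-15,8))+list(range(20,85,5)):
    m=(abs(l-l0/1000)<.0035)&(abs(w)<.007)&(Z>.055)&(Z<s['eef_pos'][2]+.09)
    if m.sum()>3: print(l0,int(m.sum()),'top z',np.percentile(Z[m],85).round(4),'w',w[m].mean().round(4))
E
python3 m.py w7.png
```

```text
-64 74 top z 0.0854 w 0.0002
-56 136 top z 0.0899 w 0.0001
-48 133 top z 0.0942 w 0.0003
-40 154 top z 0.0988 w 0.0005
-32 179 top z 0.1033 w 0.0004
-24 186 top z 0.1074 w 0.0004
-16 203 top z 0.1118 w 0.0006
20 407 top z 0.1318 w 0.0007
25 433 top z 0.1346 w 0.0009
30 486 top z 0.1373 w 0.001
35 531 top z 0.14 w 0.001
40 597 top z 0.1428 w 0.001
45 666 top z 0.1455 w 0.0011
50 761 top z 0.1483 w 0.0011
55 857 top z 0.1512 w 0.0012
60 1003 top z 0.1537 w 0.0011
65 1164 top z 0.1542 w 0.0012
70 674 top z 0.1501 w 0.0015
80 468 top z 0.0933 w 0.0001
```

```bash
python3 -m inch '[[1,0,0,0.006,0],[1,0,0,0.012,0],[1,0,0,0.018,0],[1,-0.0005,-0.001,0.024,0],[1,-0.0005,-0.001,0.028,0]]' 20
python3 -m inch '[[1,0,0,0.002,0],[1,0,0,0.002,0]]' 20
python3 d.py 0.6355 0.025 0.0675 85.7; python3 m.py w8.png
```

```text
time: 17.78
eef_pos: [0.6356, 0.0248, 0.0672]
tcp_rot: [0.733, 0.68, -0.0, -0.0]
contact_force: [-2.7, 2.2, 1.1]
opening: 0.175
finger_force: 22.4
time: 17.95
eef_pos: [0.6355, 0.0248, 0.0659]
tcp_rot: [0.733, 0.68, -0.001, -0.001]
contact_force: [-3.0, 1.8, 1.3]
opening: 0.177
finger_force: 22.3
shift mm [ 0.2 -0.  -1.6] turn 0.01 rows 0.0 0.0 | pos [0.6355 0.0248 0.0659] psi 85.71 t 17.95
-40 294 top z 0.0867 w 0.0001
-32 379 top z 0.0868 w -0.0001
-24 393 top z 0.0868 w -0.0001
-16 396 top z 0.087 w -0.0002
20 511 top z 0.0874 w 0.0001
25 524 top z 0.0874 w 0.0002
30 539 top z 0.0875 w 0.0001
35 561 top z 0.0876 w -0.0
40 583 top z 0.0876 w 0.0
45 612 top z 0.0875 w 0.0002
50 621 top z 0.0877 w 0.0002
55 644 top z 0.0879 w 0.0002
60 657 top z 0.0878 w 0.0002
65 708 top z 0.088 w 0.0002
70 732 top z 0.088 w 0.0002
75 339 top z 0.0879 w 0.0002
80 866 top z 0.0933 w -0.0
```

```bash
python3 -m inch '[[1,0,0,0.002,0],[1,0,0,0.002,0],[0.7,0,0,0.001,0],[0.6,0,0,0.001,0],[0.5,0,0,0.001,0]]' 20
python3 -m inch '[[0,0,0,0,0],[0,0,0,0,0],[0,0,0,0,0],[0,0,0,-0.02,0],[0,0,0,-0.05,0]]' 20
python3 -m inch '[[0,0,0,-0.04,0],[0,0,0,-0.07,0],[0,0,0,-0.07,0]]' 20
python3 m.py w9.png; python3 d.py 0.6290 -0.104 0.2 85.7
python3 - <<'E'
from h import *
p=ctrl.read_camera('wrist')
E
```

```text
time: 18.42
eef_pos: [0.6371, 0.0243, 0.0658]
tcp_rot: [0.733, 0.68, 0.001, 0.001]
contact_force: [0.3, 0.2, -0.2]
opening: 0.496
finger_force: 0.0
time: 18.83
eef_pos: [0.6331, 0.0249, 0.1114]
tcp_rot: [0.733, 0.68, -0.003, -0.003]
contact_force: [0.6, -0.7, -1.0]
opening: 1.002
finger_force: 0.0
time: 19.08
eef_pos: [0.6406, 0.0243, 0.1946]
tcp_rot: [0.733, 0.68, 0.005, 0.006]
contact_force: [0.7, 0.9, 0.7]
opening: 0.997
finger_force: 0.0
-72 92 top z 0.0866 w -0.0001
-64 117 top z 0.0867 w 0.0004
-56 111 top z 0.0865 w 0.0001
-48 117 top z 0.0866 w 0.0004
-40 119 top z 0.0865 w -0.0001
-32 124 top z 0.0866 w -0.0001
-24 123 top z 0.0866 w -0.0003
-16 133 top z 0.0866 w 0.0001
20 145 top z 0.0867 w -0.0002
25 146 top z 0.0866 w -0.0003
30 153 top z 0.0866 w -0.0
35 151 top z 0.0866 w -0.0001
40 151 top z 0.0867 w 0.0
45 155 top z 0.0866 w -0.0
50 165 top z 0.0866 w 0.0
55 150 top z 0.0865 w 0.0001
60 157 top z 0.0868 w 0.0001
65 179 top z 0.0866 w 0.0
70 178 top z 0.0865 w -0.0002
75 73 top z 0.0865 w -0.0002
80 168 top z 0.0934 w 0.0002
shift mm [-128.8   -0.4   -8.9] turn 0.02 rows 3.1 0.0 | pos [0.6391 0.0244 0.1911] psi 85.72 t 19.13
```

View pics/w9.png

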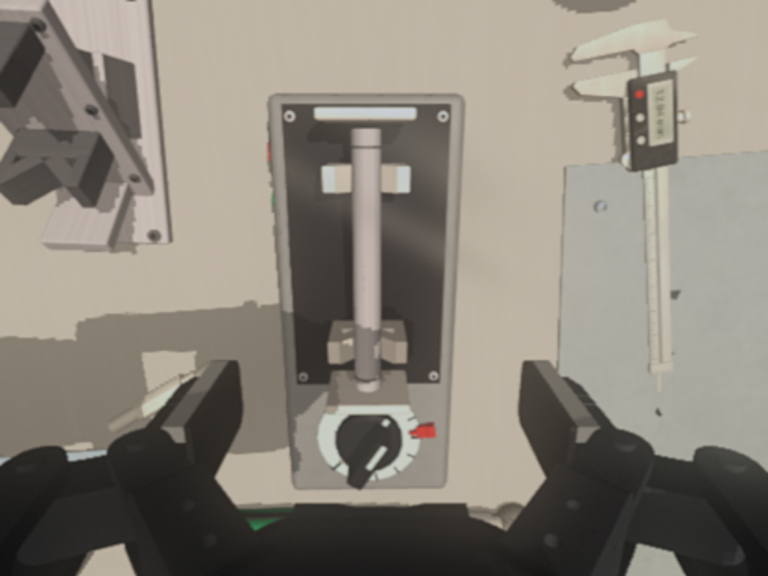

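The shaft lies level in both rests: top 86.6 mm, end at +75 mm, no sideways offset. Now the dial.

```bash
python3 -m inch '[[0,-0.04,0,0,0],[0,-0.08,0,0,0],[0,-0.125,-0.01,0,0],[0,-0.132,-0.012,0,0],[0,-0.132,-0.012,0,0]]' 20
python3 d.py 0.6259 -0.1036 0.2 85.7
python3 - <<'E'
from h import *
import pickle
p=cam('wrist'); C=cloud(p); pickle.dump(p,open('pd.pkl','wb')); T=np.linalg.inv(p['T'])
def proj(P):
    r,_=cv2.Rodrigues(T[:3,:3]); return cv2.projectPoints(np.array([P],float),r,T[:3,3],K(p),np.array(p['D']))[0].ravel()
u,v=proj([.6259,-.1036,.07]).astype(int); print(u,v)
c=p['pixels'][max(0,v-70):v+70,max(0,u-80):u+80,::-1]; cv2.imwrite('pics/d.png',cv2.resize(c,None,fx=4,fy=4,interpolation=cv2.INTER_CUBIC))
for q in ['dial_pointer','setting_clip','clip_tip','dial_axis']:
    for f in ['spot_in','tip_of']:
        for x in getattr(ctrl,f)(q,p)[:2]: print(q,f,np.round(x['at'],1),round(x['score'],2),onz(p,x['at'],.07)[0].round(4),dep(p,x['at'])[0].round(4))
# clip by colour
rgb=p['pixels'].astype(int);X,Y,Z=C[...,0],C[...,1],C[...,2]
m=(rgb[...,0]>2*rgb[...,1])&(rgb[...,0]>90)&(np.hypot(X-.6259,Y+.1036)<.06); print('clip',m.sum(),np.median(C[m],0),np.degrees(np.arctan2(np.median(Y[m])+.1036,np.median(X[m])-.6259)))
g=(Z>.076)&(Z<.088)&(np.hypot(X-.6259,Y+.1036)<.03); print('bar',g.sum(),cv2.minAreaRect((C[g][:,:2]*1000).astype(np.float32)))
k=(Z>.050)&(Z<.064)&(np.hypot(X-.6259,Y+.1036)<.06)
E
```

```text
time: 19.6
eef_pos: [0.6124, -0.1087, 0.1829]
tcp_rot: [0.735, 0.678, -0.001, -0.002]
contact_force: [-0.0, -0.3, -0.3]
opening: 1.001
finger_force: 0.0
shift mm [  6.2  13.  -17.1] turn -0.25 rows 0.5 0.0 | pos [ 0.6124 -0.1087  0.1829] psi 85.45 t 19.6
269 175
dial_pointer spot_in [265.3 172.7] 0.85 [ 0.623  -0.1007  0.07  ] [ 0.6229 -0.0984  0.0789]
dial_pointer tip_of [289.4 148.8] 0.77 [ 0.644  -0.0822  0.07  ] [ 0.646  -0.0859  0.0496]
setting_clip spot_in [310.7 163.5] 0.76 [ 0.6609 -0.0958  0.07  ] [ 0.6638 -0.0998  0.0527]
setting_clip tip_of [265.8  70.9] 0.18 [ 0.6288 -0.021   0.07  ] [ 0.6282 -0.0219  0.085 ]
clip_tip spot_in [312.8 160.4] 0.59 [ 0.6627 -0.0933  0.07  ] [ 0.6659 -0.0975  0.0514]
clip_tip tip_of [304.1 171. ] 0.72 [ 0.6553 -0.1017  0.07  ] [ 0.6582 -0.107   0.0495]
dial_axis spot_in [264.8 115.1] 0.73 [ 0.6258 -0.0538  0.07  ] [ 0.6252 -0.0523  0.092 ]
dial_axis spot_in [269.4  54.5] 0.51 [ 0.6323 -0.0097  0.07  ] [ 0.6315 -0.0114  0.0859]
dial_axis tip_of [267.4 171.5] 0.65 [ 0.6248 -0.0998  0.07  ] [ 0.6246 -0.0973  0.08  ]
clip 15 [ 0.66937901 -0.09774566  0.05448647] 7.6686152137138865
bar 691 ((625.7415161132812, -104.37313842773438), (37.97309494018555, 12.10479736328125), 52.847251892089844)
```

View pics/d.png

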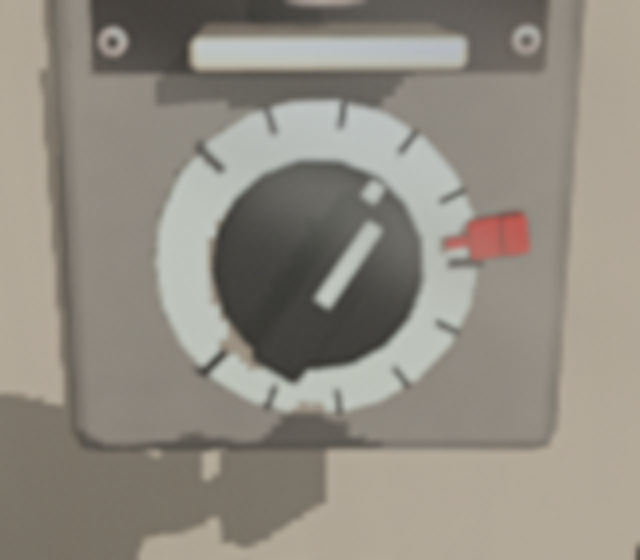

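```bash
python3 -m inch '[[0.6,0.006,0.013,0,7],[0.6,0.006,0.013,0,14],[0.6,0.006,0.013,0,21],[0.6,0.006,0.013,0,28],[0.6,0.006,0.013,0,32.6]]' 20
python3 -m inch '[[0.6,0,0,0.02,0],[0.6,0,0,0.04,0],[0.6,0,0,0.06,0],[0.6,0,0,0.07,0],[0.6,0,0,0.07,0]]' 20
python3 d.py 0.6258 -0.1042 0.064 52.85
python3 - <<'E'
from h import *
import pickle
p=pickle.load(open('pd.pkl','rb'));C=cloud(p);rgb=p['pixels'].astype(int)
m=(rgb[...,0]>1.5*rgb[...,1])&(rgb[...,0]>70)
n,lab,st,ce=cv2.connectedComponentsWithStats(m.astype(np.uint8)); i=1+st[1:,4].argmax()
v,u=np.nonzero(lab==i); P=onz(p,np.c_[u,v],.054)[:,:2]-[.6258,-.1040]
r=np.hypot(*P.T); print(len(P),r.min(),r.max(),np.degrees(np.arctan2(P[:,1].mean(),P[:,0].mean())),np.degrees(np.median(np.arctan2(P[:,1],P[:,0]))))
E
```

```text
time: 20.47
eef_pos: [0.6278, -0.1004, 0.1854]
tcp_rot: [0.896, 0.445, 0.0, 0.0]
contact_force: [-0.6, 0.1, 0.0]
opening: 0.398
finger_force: 0.0
time: 20.88
eef_pos: [0.6257, -0.0999, 0.112]
tcp_rot: [0.894, 0.447, -0.002, -0.002]
contact_force: [-0.3, -0.2, 0.2]
opening: 0.403
finger_force: 0.0
shift mm [-3.3  2.9 48. ] turn 0.29 rows 1.2 0.0 | pos [ 0.6257 -0.0999  0.112 ] psi 53.14 t 20.88
502 0.17030948517136194 0.2046399905225745 -126.62960044791399 -126.79379374906985
```

```bash
python3 -m inch '[[0.6,-0.003,0.003,0.015,0.3],[0.6,-0.003,0.003,0.03,0.3],[0.6,-0.003,0.003,0.042,0.3],[0.6,-0.003,0.003,0.047,0.3],[0.6,-0.003,0.003,0.047,0.3]]' 20
python3 d.py 0.6258 -0.1042 0.064 52.85
python3 - <<'E'
from h import *
import pickle
p=pickle.load(open('pd.pkl','rb'));rgb=p['pixels'].astype(int)
v,u=np.nonzero((rgb[...,0]>1.5*rgb[...,1])&(rgb[...,0]>70)); P=onz(p,np.c_[u,v],.054)[:,:2]-[.6258,-.1040]
P=P[np.hypot(*P.T)<.06]
r=np.hypot(*P.T); print(len(P),r.min(),r.max(),np.degrees(np.arctan2(P[:,1].mean(),P[:,0].mean())),np.degrees(np.median(np.arctan2(P[:,1],P[:,0]))))
E
```

```text
time: 21.3
eef_pos: [0.6274, -0.105, 0.0668]
tcp_rot: [0.896, 0.445, -0.001, -0.001]
contact_force: [-0.3, 0.3, -0.5]
opening: 0.4
finger_force: 0.0
shift mm [-0.3 -1.8  2.8] turn -0.05 rows 0.1 0.0 | pos [ 0.6274 -0.105   0.0668] psi 52.8 t 21.3
148 0.029354789414327037 0.04650411837444988 6.197548581112703 6.363211535694315
```

```bash
python3 -m inch '[[1,0,-0.001,0.001,0],[1,0,-0.001,0.001,0],[1,0,-0.001,0.001,0],[1,0,-0.001,0.001,0],[1,0,-0.001,0.001,0]]' 40
python3 -m inch '[[1,0,0,0,5],[1,0,0,0,11],[1,0,0,0,17],[1,0,0,0,23],[1,0,0,0,29]]' 40
python3 -m inch '[[1,0,0,0,5],[1,0,0,0,10],[1,0,0,0,15],[1,0,0,0,17.3],[1,0,0,0,17.3]]' 40
python3 -m inch '[[1,0,0,0,0],[1,0,0,0,0]]' 40
python3 d.py 0.6258 -0.1042 0.064 6.5
```

```text
time: 21.72
eef_pos: [0.6262, -0.1034, 0.0681]
tcp_rot: [0.896, 0.445, -0.001, -0.002]
contact_force: [-5.0, 2.6, 3.2]
opening: 0.127
finger_force: 40.7
time: 22.13
eef_pos: [0.6266, -0.1039, 0.0681]
tcp_rot: [0.979, 0.204, -0.001, -0.001]
contact_force: [-3.6, 1.2, 1.6]
opening: 0.122
finger_force: 40.5
time: 22.55
eef_pos: [0.6267, -0.1043, 0.0681]
tcp_rot: [0.998, 0.057, -0.001, -0.0]
contact_force: [-4.5, 1.5, 3.0]
opening: 0.123
finger_force: 40.6
time: 22.72
eef_pos: [0.6267, -0.1043, 0.0681]
tcp_rot: [0.998, 0.057, -0.001, -0.0]
contact_force: [-4.9, 2.8, 3.5]
opening: 0.13
finger_force: 40.8
shift mm [-0.9 -0.2  4.1] turn 0.08 rows 0.1 0.0 | pos [ 0.6267 -0.1043  0.0681] psi 6.58 t 22.72
```

Release, rise, and turn the wrist back so the camera can check the dial and the shaft.

```bash
python3 -m inch '[[0.8,0,0,0,0],[0.6,0,0,0,0],[0.5,0,0,0,0],[0.5,0,0,-0.01,0],[0.5,0,0,-0.03,0]]' 20
python3 -m inch '[[0.5,0,0,-0.04,0],[0.5,0,0,-0.08,0],[0.5,0,0,-0.11,-7],[0.5,0,0,-0.13,-14],[0.5,0,0,-0.13,-21]]' 20
python3 -m inch '[[0.5,0,0,0,-7],[0.5,0,0,0,-14],[0.5,0,0,0,-21],[0.5,0,0,0,-28],[0.5,0,0,0,-35]]' 20
python3 -m inch '[[0.2,0,0,0,-7],[0,0,0,0,-14],[0,0,0,0,-21],[0,0,0,0,-21],[0,0,0,0,-21]]' 20
python3 - <<'E'
from h import *
p=cam('wrist'); save(p,'w10.png'); C=cloud(p);rgb=p['pixels'].astype(int);X,Y,Z=C[...,0],C[...,1],C[...,2]
g=(Z>.076)&(Z<.088)&(np.hypot(X-.6258,Y+.104)<.028); print('bar',g.sum(),cv2.minAreaRect((C[g][:,:2]*1000).astype(np.float32)))
v,u=np.nonzero((rgb[...,0]>1.5*rgb[...,1])&(rgb[...,0]>70)); P=onz(p,np.c_[u,v],.054)[:,:2]-[.6258,-.1040]
P=P[np.hypot(*P.T)<.06]; print(len(P),np.hypot(*P.T).max(),np.degrees(np.median(np.arctan2(P[:,1],P[:,0]))))
p=cam('top');C=cloud(p);Z=C[...,2];m=((Z>.145)&(Z<.175)&(C[...,1]>.25)&(C[...,1]<.45)&(C[...,0]>.48)&(C[...,0]<.56)).astype(np.uint8)
n,lab,st,ce=cv2.connectedComponentsWithStats(m);print([C[lab==i].mean(0).round(3).tolist() for i in range(1,n) if st[i,4]>4])
E
python3 m.py w11.png | head -4
```

```text
time: 23.13
eef_pos: [0.6257, -0.1041, 0.0952]
tcp_rot: [0.998, 0.057, -0.002, -0.001]
contact_force: [-0.6, 0.2, -0.1]
opening: 0.498
finger_force: 0.0
time: 23.55
eef_pos: [0.6308, -0.1057, 0.2362]
tcp_rot: [0.971, 0.241, 0.006, 0.004]
contact_force: [0.7, -0.5, 1.1]
opening: 0.505
finger_force: 0.0
time: 23.97
eef_pos: [0.6278, -0.1047, 0.2285]
tcp_rot: [0.853, 0.522, 0.001, 0.001]
contact_force: [-0.1, -0.0, 0.8]
opening: 0.502
finger_force: 0.0
time: 24.38
eef_pos: [0.6277, -0.1047, 0.2282]
tcp_rot: [0.747, 0.665, 0.0, 0.001]
contact_force: [-0.3, -1.4, -0.3]
opening: 0.998
finger_force: 0.0
bar 508 ((625.79345703125, -104.35015106201172), (37.92622756958008, 12.099575996398926), 6.473541736602783)
104 0.04634397460482471 5.150092282232405
[[0.523, 0.354, 0.16], [0.515, 0.296, 0.16]]
-72 123 top z 0.0867 w -0.0
-64 130 top z 0.0866 w 0.0002
-56 137 top z 0.0866 w -0.0
-48 142 top z 0.0865 w 0.0001
```

View pics/w10.png

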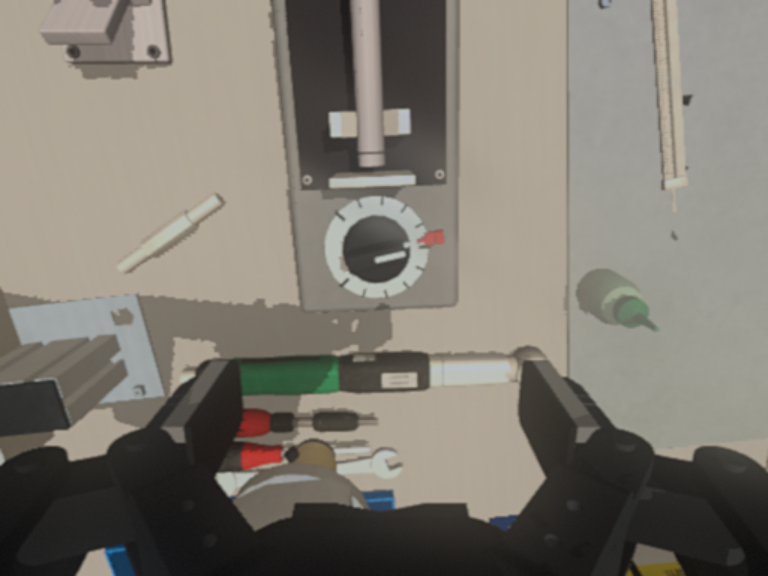

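The pointer line at (390,257) aims at the red clip at (430,238), with the bar at 6.5° and the clip at about 5–6°. The shaft still lies in its rests at (370,90), both black shafts stand where they were, and the arm is clear.

```bash
python3 -c "
from plant import ctrl
print(ctrl.sign_off())"
```

```text
the job is handed in; nothing more can be done
None
```

The job is handed in (no verdict came back): the bright shaft lies released and level in both V-rests, the dial is within about 1.5° of the red clip, and both black shafts still stand in the block.

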